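Set out the scent bottles on their stands

ROBOT

A 7-joint arm with a two-finger parallel gripper is mounted at the origin on the work surface. World frame = base frame: x ahead of the robot, y to its left, z up, the work surface at z = 0. Lengths are in m, angles in degrees, forces in N, time in s.
With the tool pointing down it reaches from about 0.425 to 0.95 m from the base axis. Payload 4.7 kg.
Tool frame: the origin (TCP) lies between the finger pads; the fingertips stand env.nose_length ahead of it and the grasp point (between the pads) lies 11 mm behind it (env.nose_length is the distance from the TCP to the fingertips, in m); z points along the fingers, y is the line along which they close (so a half turn about z gives the same grasp; the last joint's range is limited). The gripper opens to 87 mm and grips with 3 to 60 N. Pads are 19 mm wide; open, the fingers measure 117 mm over their backs; the gripper's body (75 mm by 190 mm) begins 51 mm behind the grasp point.
Start: joints at [62.458, 26.849, -2.785, 87.806, 1.381, 65.374, -4.715], TCP at [0.295, -0.607, 0.231] pointing down, gripper open.
Joint ranges: [-148.3, 148.3], [-19.14, 114.17], [-79.39, 73.82], [5.75, 140.21], [-59.74, 239.74], [12.07, 113.84], [-152.46, 152.46]. Speed limits (degrees/s): [147.25, 147.25, 180, 180, 180, 180, 180].

INTERFACE

Orientations are given as [roll, pitch, yaw] about the fixed x, y, z axes, in that order (R = Rz(yaw) Ry(pitch) Rx(roll)).
In Python, from bench import env gives the robot as it stands.
- The arm moves only by the shell command python3 -m crank 'ROWS' [FORCE]. ROWS is JSON, one flat list of numbers, 7 for each row, row after row: the shift along the tool's x, y, z in mm, then the turn, a rotation vector about the tool's x, y, z in degrees, then the finger opening in mm, from 0 to 87. In form: [x, y, z, wx, wy, wz, jaw, x, y, z, wx, wy, wz, jaw, ...]. A call has 1 to 8 rows; each row shifts and turns the commanded pose from where the row before left it, along the tool's axes as they then stand; what a row does not reach is not made up. A row lasts 1/12 s, in which the tool goes at most 41.7 mm and 7.16 degrees, less where a joint would pass 70% of its speed; a pose out of reach is approached as far as the arm can. A call is refused whole if a number of a shift passes 41.7 or a number of a turn 7.16, either way. A call with a gripper value outside its range is refused whole. The fingers move at their own pace and stop on an object; FORCE is the grip in N (left out, the last holds). Time passes only in rows, so rows that do not move let the fingers close. It gives the time, the measured TCP pose, the force, the opening and the grip force at its end, in the units of the state.
- env.get_obs(): the state, without advancing time (a new reading comes with each control period).
- env.read_camera(name): name is "scene" or "top" or "wrist"; returns a dict with "color" (480x640x3 uint8, blue, green, red), "intrinsics" (3x3 intrinsics, pixels), "R" (3x3) and "t" (3): a world point X has camera coordinates R X + t. Camera axes: x right, y down, z forward; pixel columns grow to the right and rows downward; lengths in m; the calibration is good to about 2 mm. A picture is of the moment at which its call begins. There is no depth.
- env.job_done(): hands the job in; it is judged then, once.
The state is a dict: "t": time; "joint_positions": joint angles; "qd": joint speeds; "joint_efforts": joint torques, N m; "ee_pos": TCP position; "tool_rot": TCP orientation; "contact_force": force on the tool from outside, world axes, zero at the start; "moment": the same for the moment, N m; "width": finger opening in m; "gripper_force": force on a finger pad.
Only numpy, scipy, OpenCV 4.12 (cv2) and the standard library are available. Lean on these libraries where they do the work, as an engineer would, in place of code of your own. Each camera call takes 0.05 s, during which the arm holds its last target. There are 200 camera calls.

TASK

Get the perfume bench ready: stand each of the four brown bottles with a yellow or blue cap in the stand of its cap's colour, the stout bottles in the wide stands and the slim ones in the narrow stands, each upright and sitting flat on the floor of its well. Keep the bottles upright and lower them in rather than dropping them, and leave the black-capped bottle and the white bowl standing where they are.

Things in the scene. Friction and masses are not known exactly. Their poses are not given: they have to be found in the camera images.
- stout_yellow: Loose stout bottle of brown glass with a yellow screw cap and a white label band; closed, round. Body 46 mm diameter up to 42 mm above its underside, then a sloping shoulder; cap 30 mm diameter from 54 to 70 mm (its top). About 0.12 kg. Starts standing upright on the table. Origin: centre of its underside; z up along the bottle.
- wide_stand_yellow: Wide yellow plastic bottle stand fixed to the table: a round dish of 74 mm outer diameter with a round well of 62 mm inner diameter. Well floor (cork) 4 mm above the table, rim top 14 mm above the table. Origin: centre of its underside, on the table; z up.
- stout_blue: Loose stout bottle of brown glass with a blue screw cap and a white label band; closed, round. Body 46 mm diameter up to 42 mm above its underside, then a sloping shoulder; cap 30 mm diameter from 54 to 70 mm (its top). About 0.12 kg. Starts standing upright on the table. Origin: centre of its underside; z up along the bottle.
- wide_stand_blue: Wide blue plastic bottle stand fixed to the table: a round dish of 74 mm outer diameter with a round well of 62 mm inner diameter. Well floor (cork) 4 mm above the table, rim top 14 mm above the table. Origin: centre of its underside, on the table; z up.
- slim_yellow: Loose slim bottle of brown glass with a yellow screw cap and a white label band; closed, round. Body 28 mm diameter up to 50 mm above its underside, then a sloping shoulder; cap 20 mm diameter from 62 to 80 mm (its top). About 0.06 kg. Starts standing upright on the table. Origin: centre of its underside; z up along the bottle.
- narrow_stand_yellow: Narrow yellow plastic bottle stand fixed to the table: a round dish of 56 mm outer diameter with a round well of 44 mm inner diameter. Well floor (cork) 4 mm above the table, rim top 14 mm above the table. Origin: centre of its underside, on the table; z up.
- slim_blue: Loose slim bottle of brown glass with a blue screw cap and a white label band; closed, round. Body 28 mm diameter up to 50 mm above its underside, then a sloping shoulder; cap 20 mm diameter from 62 to 80 mm (its top). About 0.06 kg. Starts standing upright on the table. Origin: centre of its underside; z up along the bottle.
- narrow_stand_blue: Narrow blue plastic bottle stand fixed to the table: a round dish of 56 mm outer diameter with a round well of 44 mm inner diameter. Well floor (cork) 4 mm above the table, rim top 14 mm above the table. Origin: centre of its underside, on the table; z up.
- black_cap_bottle: Loose stout brown bottle with a BLACK cap, otherwise like the other stout bottles (46 mm diameter, 70 mm tall); it has no stand and must be left alone. Origin: centre of its underside; z up.
- white_bowl: Loose small white ceramic bowl, 68 mm diameter at the rim, 45 mm tall; to be left alone. Origin: centre of its underside; z up. (Also on the table and of no account: two loose spare caps, 22 mm across and 11 mm tall, between the things, and bench equipment beyond x = 0.76 or more than 0.40 to either side.)
Not all that is in view belongs to the job. Leave any red or turquoise look-alike of the wide_stand_blue alone.

How it is judged (in metres and radians):
At the end, for the whole second after the job is handed in: Each of the four bottles stands at rest in the stand of its cap colour and size: within 11 mm of its centre, underside at most 7 mm above the table, tilt under 0.1 rad. The black-capped bottle and white bowl are within 30 mm of where they began, tilt under 0.2 rad (horizontal distance between stout_yellow and wide_stand_yellow below 0.011 m and z of stout_yellow in the frame of wide_stand_yellow below 0.007 m and angle between each of stout_yellow, stout_blue, slim_yellow, slim_blue's own z axis and vertical below 0.1 rad and linear speed of each of stout_yellow, stout_blue, slim_yellow, slim_blue below 0.02 m/s and horizontal distance between stout_blue and wide_stand_blue below 0.011 m and z of stout_blue in the frame of wide_stand_blue below 0.007 m and horizontal distance between slim_yellow and narrow_stand_yellow below 0.011 m and z of slim_yellow in the frame of narrow_stand_yellow below 0.007 m and horizontal distance between slim_blue and narrow_stand_blue below 0.011 m and z of slim_blue in the frame of narrow_stand_blue below 0.007 m and distance of each of black_cap_bottle, white_bowl from where it was at the start of the episode below 0.03 m and angle between each of black_cap_bottle, white_bowl's own z axis and vertical below 0.2 rad); the robot touches nothing.
It fails at once if the black-capped bottle or the white bowl is shifted by 30 mm or more, or tipped (over 0.5 rad) (distance of any of black_cap_bottle, white_bowl from where it was at the start of the episode above 0.03 m or angle between any of black_cap_bottle, white_bowl's own z axis and vertical above 0.5 rad).
It fails at once if one of the four bottles is tipped (over 0.7 rad) (angle between any of stout_yellow, stout_blue, slim_yellow, slim_blue's own z axis and vertical above 0.7 rad).
It fails at once if one of the four bottles is let go in the air (underside above 50 mm, no finger touching it) ((height (world z) of stout_yellow above 0.05 m and contact force between the fingers and stout_yellow below 0.01 N) or (height (world z) of stout_blue above 0.05 m and contact force between the fingers and stout_blue below 0.01 N) or (height (world z) of slim_yellow above 0.05 m and contact force between the fingers and slim_yellow below 0.01 N) or (height (world z) of slim_blue above 0.05 m and contact force between the fingers and slim_blue below 0.01 N)).
It also fails if it takes over 120 s, if anything falls off the work surface, if the arm or the gripper's body presses on something with over 40 N, if the wrist force passes 120 N, or if a joint passes its speed limit or range.

## Working session

There is one attempt and no reset: what is moved stays moved. The work goes in short steps, Python scripts to look and compute and a shell command to move; the robot and the scene stay as the last step left them, time stands still between calls to the robot, and variables do not carry over. Pictures are saved under pics/ and viewed, at most 14 in all, crops included, and the job is handed in when it is done.

```bash
ls; mkdir -p pics; python3 - <<'E'
from bench import env
import cv2
o=env.get_obs();print(o['t'],o['ee_pos'],o['tool_rot'],o['width'],env.nose_length)
for n in("top","scene"):
    c=env.read_camera(n);cv2.imwrite(f"pics/{n}0.png",c["color"])
    print(c["intrinsics"],c["R"],c["t"])
E
```

```text
pics
0.0 [ 0.29443597 -0.60673984  0.22949657] [-1.79887128e+02  4.26611587e-03  2.58878556e+01] 0.08692910437330402 0.008
[[515.33948369   0.         326.96725786]
 [  0.         515.33948369 234.45796214]
 [  0.           0.           1.        ]] [[-0.01316289 -0.99938317 -0.03255794]
 [-0.99255806  0.01700124 -0.12057964]
 [ 0.12105878  0.03072847 -0.99216961]] [-0.01733007  0.57772715  1.07330981]
[[589.81805905   0.         321.53491611]
 [  0.         589.81805905 242.67007325]
 [  0.           0.           1.        ]] [[-0.10537294  0.99436559 -0.01155949]
 [ 0.52623103  0.04589391 -0.84910226]
 [-0.84378756 -0.09555537 -0.528102  ]] [ 0.10944447 -0.25472721  1.58267236]
```

View pics/top0.png

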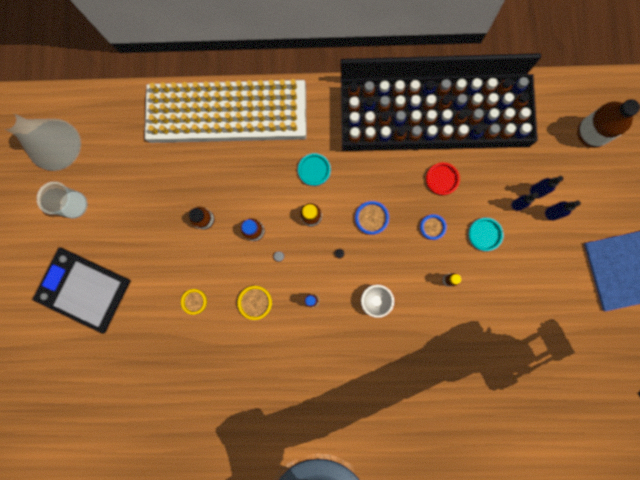

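View pics/scene0.png

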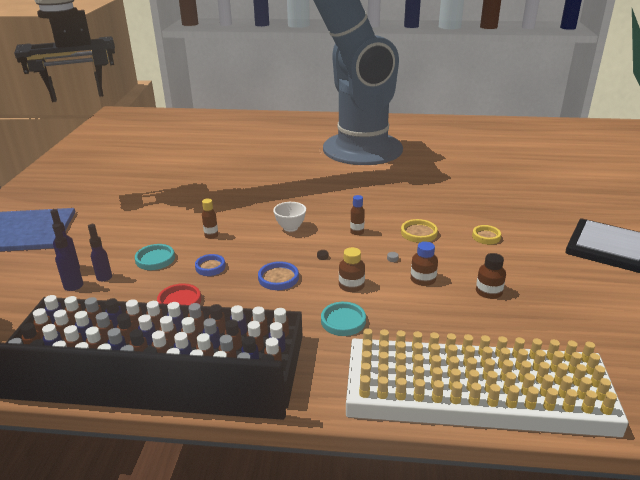

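Top view (px): the black-capped bottle is at (200,216), stout_blue (250,229), stout_yellow (311,213), slim_blue (311,300) and slim_yellow (453,280). The stands are wide_blue (372,218), narrow_blue (432,227), wide_yellow (255,302) and narrow_yellow (193,301). The bowl is at (377,300). The scene view agrees.
For wide_stand_blue the candidates are (372,218) blue, (314,170) turquoise, (486,234) turquoise and (442,179) red. Only (372,218) is true blue with a cork floor. I'll measure with silhouette fits and confirm in a crop.

```bash
cat > m.py <<'E'
from bench import env
import cv2, numpy as np
from scipy.optimize import least_squares
# name: (colour, z0, z1, radius, top px, scene px)
T={'stout_yellow':('y',.054,.070,.015,(311,213),(352,256)),'stout_blue':('b',.054,.070,.015,(250,229),(426,250)),
'slim_yellow':('y',.062,.080,.010,(453,280),(208,205)),'slim_blue':('b',.062,.080,.010,(311,300),(358,202)),
'wide_yellow':('y',0,.014,.037,(255,302),(419,230)),'wide_blue':('b',0,.014,.037,(372,218),(278,275)),
'narrow_yellow':('y',0,.014,.028,(193,301),(487,234)),'narrow_blue':('b',0,.014,.028,(432,227),(210,265))}
H={'y':((20,120,70),(34,255,255)),'b':((105,120,50),(128,255,255))}
def proj(c,P):
    q=(c['R']@P.T).T+c['t'];q=(c['intrinsics']@q.T).T;return q[:,:2]/q[:,2:]
def ray(c,px,z):
    d=c['R'].T@np.linalg.solve(c['intrinsics'],[*px,1]);o=-c['R'].T@c['t'];return (o+d*(z-o[2])/d[2])[:2]
def cen(h):
    m=cv2.moments(h.astype(np.float32));return np.array([m['m10'],m['m01']])/m['m00'],m['m00']
a=np.linspace(0,2*np.pi,60)
def model(c,xy,z0,z1,r):
    P=np.vstack([np.c_[xy[0]+r*np.cos(a),xy[1]+r*np.sin(a),0*a+z] for z in(z0,z1)])
    return cen(cv2.convexHull(proj(c,P).astype(np.float32)))
def seen(c,col,px,R):
    m=cv2.inRange(cv2.cvtColor(c['color'],cv2.COLOR_BGR2HSV),*H[col]);w=np.zeros_like(m);cv2.circle(w,px,R,255,-1)
    return cen(cv2.convexHull(cv2.findNonZero(m&w))+0.0)
def measure(cams,name,px):
    col,z0,z1,r=T[name][:4]
    obs=[seen(c,col,p,int(12+r*500)) for c,p in zip(cams,px)]
    f=lambda xy:np.hstack([model(c,xy,z0,z1,r)[0]-o[0] for c,o in zip(cams,obs)])
    s=least_squares(f,ray(cams[0],px[0],z1),x_scale=.01,diff_step=1e-3)
    return s.x,s.fun,[o[1]/model(c,s.x,z0,z1,r)[1] for c,o in zip(cams,obs)]
E
python3 - <<'E'
from m import *
np.set_printoptions(precision=4,suppress=True)
cams=[env.read_camera(n) for n in('top','scene')]
im=cv2.resize(cams[0]['color'][150:330,160:500],None,fx=2.3,fy=2.3,interpolation=cv2.INTER_CUBIC)
for n,v in T.items():
    xy,res,ar=measure(cams,n,v[4:]);print(n,xy,res,np.round(ar,2), [np.round(measure([c],n,[p])[0],4) for c,p in zip(cams,v[4:])])
    p=proj(cams[0],np.array([[*xy,v[2]]]))[0];cv2.circle(im,tuple(int(k) for k in(p-[160,150])*2.3),3,(255,0,255),-1)
print('black',ray(cams[0],(198,215),.07),'bowl',ray(cams[0],(377,301),.045),'caps',ray(cams[0],(279,257),.011),ray(cams[0],(339,254),.011))
cv2.imwrite('pics/crop.png',im)
E
```

```text
stout_yellow [0.6237 0.0096] [ 0.0722 -0.0787  0.0657 -0.1088] [1.11 0.85] [array([0.6236, 0.0098]), array([0.6241, 0.0095])]
stout_blue [0.5917 0.1365] [0.5501 0.5829 0.4026 0.8635] [0.89 0.59] [array([0.5929, 0.1376]), array([0.5889, 0.1359])]
slim_yellow [ 0.4773 -0.2872] [-0.0237 -0.0934 -0.0141 -0.2037] [1.02 0.85] [array([ 0.4772, -0.2872]), array([ 0.4782, -0.2869])]
slim_blue [0.4375 0.0082] [0.4776 0.3414 0.4282 0.7794] [0.95 0.46] [array([0.4382, 0.0092]), array([0.4342, 0.0072])]
wide_yellow [0.4349 0.1351] [ 0.0778 -0.0484  0.0761 -0.0947] [1.  0.9] [array([0.4348, 0.1352]), array([0.4353, 0.1349])]
wide_blue [ 0.6152 -0.1249] [0.7472 0.7858 0.5458 1.3035] [0.89 0.71] [array([ 0.6169, -0.1233]), array([ 0.6112, -0.1266])]
narrow_yellow [0.4387 0.2688] [ 0.1319 -0.0979  0.1277 -0.2125] [0.97 0.89] [array([0.4385, 0.2691]), array([0.4396, 0.2685])]
narrow_blue [ 0.5924 -0.2582] [0.5934 0.7911 0.4369 1.4446] [0.85 0.6 ] [array([ 0.5942, -0.257 ]), array([ 0.5878, -0.2603])]
black [0.6191 0.2442] bowl [ 0.4342 -0.1292] caps [0.5323 0.0805] [ 0.5368 -0.0511]
```

View pics/crop.png

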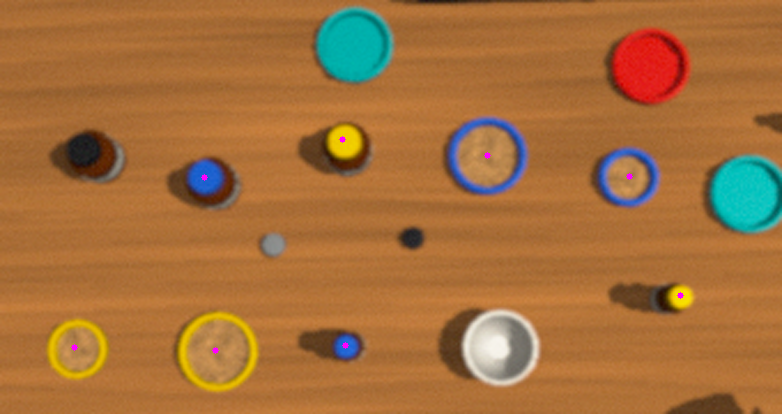

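The crop confirms it: the true-blue rings with cork floors are wide_stand_blue at (487,155) and narrow_stand_blue at (629,177) in the crop. The turquoise and red dishes are solid-coloured decoys. The blue mask misses the dark sides, so I'm loosening it.

```bash
sed -i "s/'b':((105,120,50),(128,255,255))/'b':((104,80,15),(135,255,255))/" m.py; python3 - <<'E'
from m import *
np.set_printoptions(precision=4,suppress=True)
cams=[env.read_camera(n) for n in('top','scene')]
for n,v in T.items():
    if v[0]=='y':continue
    xy,res,ar=measure(cams,n,v[4:]);print(n,xy,res,np.round(ar,2), [np.round(measure([c],n,[p])[0],4) for c,p in zip(cams,v[4:])])
for n in('stout_blue','narrow_blue'):
    for c,p in zip(cams,T[n][4:]):
        h=cv2.cvtColor(c['color'],cv2.COLOR_BGR2HSV); print(h[p[1]-14:p[1]+15:2,p[0]].tolist())
E
```

```text
stout_blue [0.5934 0.1376] [ 0.088  -0.0273  0.0747 -0.0489] [1.02 0.81] [array([0.5933, 0.1378]), array([0.5936, 0.1375])]
slim_blue [0.438  0.0091] [ 0.0878 -0.0687  0.0912 -0.1325] [1.05 0.76] [array([0.4379, 0.0093]), array([0.4386, 0.009 ])]
wide_blue [ 0.6176 -0.1241] [ 0.1246 -0.0715  0.1083 -0.0651] [0.95 0.88] [array([ 0.6174, -0.1238]), array([ 0.6178, -0.1243])]
narrow_blue [ 0.5943 -0.2571] [ 0.0198 -0.0476  0.0212 -0.0607] [0.93 0.86] [array([ 0.5942, -0.257 ]), array([ 0.5945, -0.2571])]
[[15, 178, 181], [15, 180, 160], [133, 102, 112], [109, 219, 201], [109, 215, 209], [108, 218, 206], [108, 224, 207], [108, 218, 206], [107, 229, 204], [110, 197, 163], [174, 116, 79], [12, 255, 81], [12, 126, 83], [14, 157, 156], [14, 171, 170]]
[[22, 151, 213], [22, 146, 140], [22, 147, 139], [113, 145, 188], [113, 156, 200], [112, 156, 199], [112, 157, 198], [114, 138, 152], [116, 111, 115], [116, 109, 115], [116, 111, 115], [4, 81, 79], [11, 146, 103], [11, 146, 101], [11, 143, 102]]
[[7, 108, 149], [112, 166, 193], [118, 95, 142], [15, 127, 186], [16, 149, 186], [15, 145, 202], [15, 147, 185], [16, 151, 181], [15, 148, 174], [15, 146, 199], [15, 151, 208], [14, 120, 170], [113, 150, 189], [126, 99, 144], [14, 167, 174]]
[[14, 125, 171], [13, 126, 174], [114, 138, 170], [117, 101, 116], [117, 103, 116], [15, 106, 187], [15, 108, 182], [14, 103, 180], [15, 105, 189], [114, 130, 190], [117, 103, 116], [117, 102, 115], [117, 101, 114], [13, 120, 157], [13, 117, 163]]
```

```bash
python3 -m crank '[0,0,0,0,0,6.5,87, 0,0,0,0,0,6.5,87, 0,0,0,0,0,6.5,87, 0,0,0,0,0,6.4,87, 18,-32,5,0,0,0,87, 18,-32,5,0,0,0,87, 18,-32,5,0,0,0,87, 18,-32,5,0,0,0,87]' && python3 -m crank '[18,-32,10,0,0,0,87, 18,-32,10,0,0,0,87, 18,-32,10,0,0,0,87, 18,-32,10,0,0,0,87, 18,-32,10,0,0,0,87, 18,-32,10,0,0,0,87, 0,0,0,0,0,0,87, 0,0,0,0,0,0,87]'
```

```text
t: 0.97
ee_pos: [0.3673, -0.4778, 0.2104]
tool_rot: [180.0, -0.0, -0.0]
contact_force: [0.7, 0.2, 0.6]
width: 0.0871
gripper_force: 0.0
t: 1.63
ee_pos: [0.476, -0.2844, 0.15]
tool_rot: [-179.9, 0.0, 0.3]
contact_force: [0.2, -0.1, 0.5]
width: 0.0871
gripper_force: 0.0
```

```bash
python3 -m crank '[1.3,2.8,30,0,0,0,87, 0,0,30,0,0,0,87, 0,0,30,0,0,0,87, 0,0,20,0,0,0,87, 0,0,12,0,0,0,87, 0,0,0,0,0,0,87, 0,0,0,0,0,0,60, 0,0,0,0,0,0,45]' 15 && python3 -m crank '[0,0,0,0,0,0,30, 0,0,0,0,0,0,20, 0,0,0,0,0,0,15, 0,0,0,0,0,0,15, 0,0,0,0,0,0,15, 0,0,0,0,0,0,15]'
```

```text
t: 2.3
ee_pos: [0.477, -0.2913, 0.0299]
tool_rot: [179.9, -0.1, -0.1]
contact_force: [-0.2, 0.4, 0.9]
width: 0.08
gripper_force: 0.0
t: 2.8
ee_pos: [0.4762, -0.2901, 0.0287]
tool_rot: [180.0, -0.0, -0.0]
contact_force: [0.9, 0.1, -1.3]
width: 0.0413
gripper_force: 0.0
```

```bash
python3 -m crank '[0,0,0,0,0,0,15, 0,0,0,0,0,0,15, 0,0,0,0,0,0,15, 0,0,0,0,0,0,15, 0,0,0,0,0,0,15, 0,0,0,0,0,0,15]' && python3 -m crank '[0,0,-8,0,0,0,15, 0,0,-15,0,0,0,15, 0,0,-25,0,0,0,15, 0,0,-25,0,0,0,15, 0,0,-25,0,0,0,15, 0,0,0,0,0,0,15, 0,0,0,0,0,0,15, 0,0,0,0,0,0,15]'; python3 - <<'E'
from m import *
print(env.get_obs()['ee_pos'])
c=env.read_camera('scene');cv2.imwrite('pics/s1.png',c['color'][100:300,130:400].repeat(2,0).repeat(2,1));print(env.get_obs()['ee_pos'])
E
```

```text
t: 3.3
ee_pos: [0.4761, -0.2899, 0.0285]
tool_rot: [-180.0, 0.0, -0.0]
contact_force: [0.7, 1.5, 0.7]
width: 0.0275
gripper_force: 15.0
t: 3.97
ee_pos: [0.4755, -0.29, 0.1262]
tool_rot: [-180.0, 0.0, -0.0]
contact_force: [-0.6, -0.2, -1.5]
width: 0.0275
gripper_force: 15.0
[ 0.47548141 -0.28997666  0.12624253]
[ 0.4751673  -0.28979187  0.1256118 ]
```

View pics/s1.png

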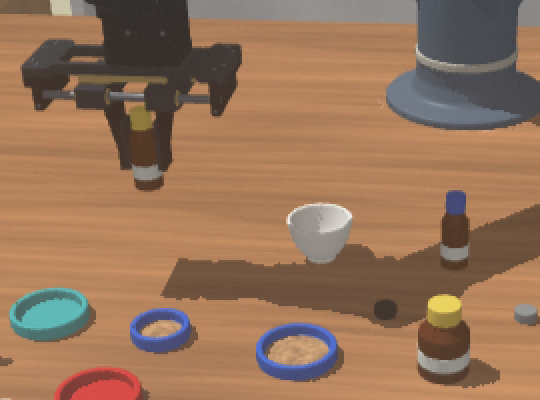

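Slim_yellow is held upright at crop pixel (147,150). I'm carrying it to narrow_yellow by the camera-measured displacement.

```bash
python3 -m crank '[0,-20,0,0,0,0,15, 0,-36,0,0,0,0,15, 0,-36,0,0,0,0,15, 0,-36,0,0,0,0,15, 0,-36,0,0,0,0,15, 0,-36,0,0,0,0,15, 0,-36,0,0,0,0,15, 0,-36,0,0,0,0,15]' && python3 -m crank '[-4,-36,0,0,0,0,15, -5,-36,0,0,0,0,15, -5,-36,0,0,0,0,15, -5,-36,0,0,0,0,15, -5,-36,0,0,0,0,15, -5,-36,0,0,0,0,15, -5,-36,0,0,0,0,15, -5,-20,0,0,0,0,15]' && python3 -m crank '[0,-12,0,0,0,0,15, 0,0,0,0,0,0,15, 0,0,0,0,0,0,15, 0,0,0,0,0,0,15, 0,0,0,0,0,0,15, 0,0,0,0,0,0,15]'
cat >> m.py <<'E'
def held(name,dz,stand,guess):
    """camera offset stand - held bottle, in world mm, cap raised by dz"""
    cams=[env.read_camera(n) for n in('top','scene')]
    col,z0,z1,r=T[name][:4]; T['h']=(col,z0+dz,z1+dz,r)
    px=[tuple(int(v) for v in proj(c,np.array([[*guess,z1+dz]]))[0]) for c in cams]
    for w in([0],[1],[0,1]):
        try:
            xy,res,ar=measure([cams[i] for i in w],'h',[px[i] for i in w]);print(w,np.round(xy,4),np.round(res,1),np.round(ar,2))
        except Exception as e: print(w,e)
    return cams,px
E
python3 - <<'E'
from m import *
p=env.get_obs()['ee_pos'];print(p)
cams,px=held('slim_yellow',.0975,'',(.4387,.2688));print(px)
(u,v)=px[1];cv2.imwrite('pics/h1.png',np.hstack([cv2.resize(c['color'][max(0,y-60):max(0,y-60)+120,max(0,x-60):max(0,x-60)+120],(360,360)) for c,(x,y) in zip(cams,px)]))
E
```

```text
t: 4.68
ee_pos: [0.4748, -0.0166, 0.1253]
tool_rot: [180.0, 0.2, -0.0]
contact_force: [0.8, -0.3, -1.6]
width: 0.0273
gripper_force: 15.0
t: 5.35
ee_pos: [0.4356, 0.2582, 0.1255]
tool_rot: [-179.9, 0.1, 0.3]
contact_force: [-0.3, 0.7, -0.9]
width: 0.0278
gripper_force: 15.0
t: 5.85
ee_pos: [0.4378, 0.2641, 0.1264]
tool_rot: [179.9, 0.0, -0.2]
contact_force: [-0.5, 0.8, -0.8]
width: 0.0276
gripper_force: 15.0
[0.43778091 0.26406401 0.12641851]
[0] Residuals are not finite in the initial point.
[1] [0.4395 0.2641] [0. 0.] [0.81]
[0, 1] Residuals are not finite in the initial point.
[(167, 301), (498, 155)]m.py:15: RuntimeWarning: invalid value encountered in divide
  m=cv2.moments(h.astype(np.float32));return np.array([m['m10'],m['m01']])/m['m00'],m['m00']
```

View pics/h1.png

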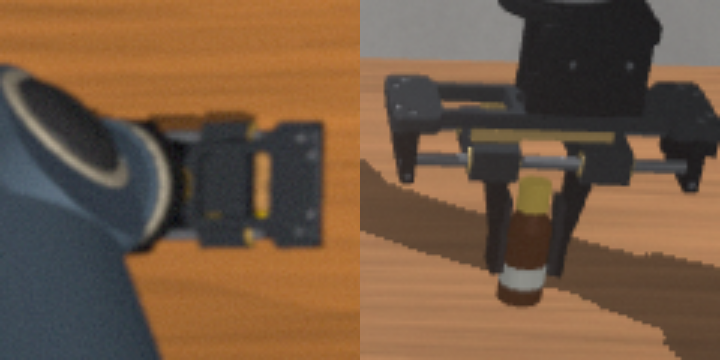

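The scene view shows slim_yellow upright between the pads at (520,240). The camera puts it 4.5 mm short in y. I'll correct that and lower.

```bash
python3 -m crank '[0,-4.5,15,0,0,0,15, 0,0,25,0,0,0,15, 0,0,20,0,0,0,15, 0,0,12,0,0,0,15, 0,0,8,0,0,0,15, 0,0,5,0,0,0,15, 0,0,3,0,0,0,15, 0,0,0,0,0,0,15]' && python3 -m crank '[0,0,2,0,0,0,15, 0,0,2,0,0,0,15, 0,0,0,0,0,0,15, 0,0,0,0,0,0,15]'; python3 - <<'E'
from m import *
held('slim_yellow',.006,'',(.4387,.2688))
E
```

```text
t: 6.62
ee_pos: [0.4374, 0.2703, 0.0385]
tool_rot: [180.0, -0.0, -0.0]
contact_force: [0.1, -0.2, -0.1]
width: 0.0277
gripper_force: 15.0
t: 6.95
ee_pos: [0.4374, 0.2705, 0.0348]
tool_rot: [-180.0, -0.0, -0.0]
contact_force: [-1.4, -0.0, -1.7]
width: 0.0274
gripper_force: 15.0
[0] OpenCV(4.12.0) /io/opencv/modules/imgproc/src/convhull.cpp:143: error: (-215:Assertion failed) total >= 0 && (depth == CV_32F || depth == CV_32S) in function 'convexHull'

[1] [0.439  0.2702] [0. 0.] [0.8]
[0, 1] OpenCV(4.12.0) /io/opencv/modules/imgproc/src/convhull.cpp:143: error: (-215:Assertion failed) total >= 0 && (depth == CV_32F || depth == CV_32S) in function 'convexHull'
```

```bash
python3 -m crank '[0,0,1.5,0,0,0,15, 0,0,1,0,0,0,15, 0,0,0,0,0,0,15, 0,0,0,0,0,0,15]' && python3 -m crank '[0,0,0,0,0,0,32, 0,0,0,0,0,0,40, 0,0,0,0,0,0,60, 0,0,0,0,0,0,60, 0,0,0,0,0,0,60, 0,0,0,0,0,0,60, 0,0,0,0,0,0,60, 0,0,-20,0,0,0,60]' && python3 -m crank '[0,0,-30,0,0,0,87, 0,0,-30,0,0,0,87, 0,0,-30,0,0,0,87, 34,20,0,0,0,0,87, 34,20,0,0,0,0,87, 34,20,0,0,0,0,87, 34,20,0,0,0,0,87, 0,0,0,0,0,0,87]'; python3 - <<'E'
from m import *
held('slim_yellow',.004,'',(.4387,.2688))
E
```

```text
t: 7.38
ee_pos: [0.4375, 0.2705, 0.0324]
tool_rot: [-180.0, -0.0, -0.0]
contact_force: [-0.2, -1.2, 4.1]
width: 0.0273
gripper_force: 15.0
t: 8.05
ee_pos: [0.4351, 0.2688, 0.0495]
tool_rot: [179.8, 0.3, -0.0]
contact_force: [-0.6, -0.0, 0.2]
width: 0.059
gripper_force: 0.0
t: 8.72
ee_pos: [0.5804, 0.1832, 0.142]
tool_rot: [179.8, -0.3, -0.7]
contact_force: [0.4, -1.6, 0.7]
width: 0.0866
gripper_force: 0.0
[0] OpenCV(4.12.0) /io/opencv/modules/imgproc/src/convhull.cpp:143: error: (-215:Assertion failed) total >= 0 && (depth == CV_32F || depth == CV_32S) in function 'convexHull'

[1] [0.4413 0.2743] [ 0. -0.] [0.42]
[0, 1] OpenCV(4.12.0) /io/opencv/modules/imgproc/src/convhull.cpp:143: error: (-215:Assertion failed) total >= 0 && (depth == CV_32F || depth == CV_32S) in function 'convexHull'
```

```bash
python3 -m crank '[5,20,5,0,0,0,87, 5,20,5,0,0,0,87, 0,0,0,0,0,0,87, 0,0,0,0,0,0,87, 0,0,0,0,0,0,87]'; python3 - <<'E'
from m import *
print(env.get_obs()['ee_pos'],env.get_obs()['tool_rot'])
c=env.read_camera('scene')
print([np.round(measure([c],n,[T[n][5]])[0],4) for n in('stout_blue',)])
T['s']=('y',.066,.084,.01);print(measure([c],'s',[(488,203)]))
E
```

```text
t: 9.23
ee_pos: [0.5822, 0.1522, 0.1322]
tool_rot: [-179.9, 0.0, 0.1]
contact_force: [0.3, 0.2, 0.9]
width: 0.0868
gripper_force: 0.0
[0.58220448 0.15215933 0.13220383] [-1.79938318e+02  2.39375840e-02  1.05626212e-01]
[array([0.5943, 0.1373])]
(array([0.43882891, 0.270541  ]), array([-6.62024775e-07, -2.06696541e-07]), [0.8492156793819727])
```

Slim_yellow stands 2 mm from its stand's centre. Next is stout_blue.

```bash
python3 -m crank '[10,14.6,5,0,0,0,87, 0,0,30,0,0,0,87, 0,0,30,0,0,0,87, 0,0,25,0,0,0,87, 0,0,16,0,0,0,87, 0,0,0,0,0,0,60, 0,0,0,0,0,0,40, 0,0,0,0,0,0,35]' 20 && python3 -m crank '[0,0,0,0,0,0,33, 0,0,0,0,0,0,33, 0,0,0,0,0,0,33, 0,0,0,0,0,0,33, 0,0,0,0,0,0,33, 0,0,0,0,0,0,33, 0,0,0,0,0,0,33]'
```

```text
t: 9.95
ee_pos: [0.594, 0.1372, 0.0274]
tool_rot: [-179.9, -0.1, 0.1]
contact_force: [-0.6, -0.3, -0.1]
width: 0.0744
gripper_force: 0.0
t: 10.53
ee_pos: [0.5937, 0.136, 0.0268]
tool_rot: [-180.0, -0.1, -0.0]
contact_force: [-1.1, 0.4, 5.2]
width: 0.0451
gripper_force: 20.0
```

```bash
python3 -m crank '[0,0,-8,0,0,0,33, 0,0,-20,0,0,0,33, 0,0,-30,0,0,0,33, 0,0,-30,0,0,0,33, 0,0,-12,0,0,0,33, 2,20,0,0,0,0,33, 3,34,0,0,0,0,33, 3,34,0,0,0,0,33]' && python3 -m crank '[3,34,0,0,0,0,33, 3,34,0,0,0,0,33, 3,34,0,0,0,0,33, 3,34,0,0,0,0,33, 3,24,0,0,0,0,33, 1,12,0,0,0,0,33, 0,0,0,0,0,0,33, 0,0,0,0,0,0,33]' && python3 -m crank '[0,0,0,0,0,0,33, 0,0,0,0,0,0,33, 0,0,0,0,0,0,33]'; python3 - <<'E'
from m import *
o=env.get_obs();print(o['ee_pos'],o['tool_rot'])
held('stout_blue',.099,'',(.6176,-.1241))
E
```

```text
t: 11.2
ee_pos: [0.6006, 0.0481, 0.1259]
tool_rot: [-180.0, 0.0, 0.2]
contact_force: [0.7, -0.6, -1.0]
width: 0.0455
gripper_force: 20.0
t: 11.87
ee_pos: [0.6167, -0.1232, 0.1255]
tool_rot: [-179.9, 0.1, -0.0]
contact_force: [-0.3, 0.8, -1.1]
width: 0.0455
gripper_force: 20.0
t: 12.12
ee_pos: [0.6173, -0.1218, 0.1261]
tool_rot: [-179.9, 0.0, 0.2]
contact_force: [0.0, -0.6, -0.7]
width: 0.0452
gripper_force: 20.0
[ 0.61726708 -0.12177789  0.1260963 ] [-1.79948966e+02  3.83297437e-04  1.78492744e-01]
[0] [ 0.6179 -0.1204] [0. 0.] [1.12]
[1] [ 0.6172 -0.1219] [ 0. -0.] [0.82]
[0, 1] [ 0.6178 -0.1212] [0.4 0.  0.4 0.2] [1.12 0.82]
```

```bash
python3 -m crank '[0,2.5,15,0,0,0,33, 0,0,25,0,0,0,33, 0,0,20,0,0,0,33, 0,0,15,0,0,0,33, 0,0,9,0,0,0,33, 0,0,5,0,0,0,33, 0,0,3,0,0,0,33, 0,0,0,0,0,0,33]' && python3 -m crank '[0,0,1.5,0,0,0,33, 0,0,1.5,0,0,0,33, 0,0,0,0,0,0,33, 0,0,0,0,0,0,33]'
```

```text
t: 12.88
ee_pos: [0.6174, -0.1266, 0.0342]
tool_rot: [180.0, -0.0, 0.0]
contact_force: [-0.9, -0.7, -1.4]
width: 0.0451
gripper_force: 20.0
t: 13.22
ee_pos: [0.6174, -0.1268, 0.0315]
tool_rot: [180.0, -0.0, -0.0]
contact_force: [0.1, -0.0, -2.2]
width: 0.0454
gripper_force: 20.0
```

```bash
python3 -m crank '[0,0,1,0,0,0,33, 0,0,0.5,0,0,0,33, 0,0,0,0,0,0,33, 0,0,0,0,0,0,33]' && python3 -m crank '[0,0,0,0,0,0,50, 0,0,0,0,0,0,60, 0,0,0,0,0,0,78, 0,0,0,0,0,0,78, 0,0,0,0,0,0,78, 0,0,0,0,0,0,78, 0,0,0,0,0,0,78, 0,0,-20,0,0,0,78]' && python3 -m crank '[0,0,-30,0,0,0,87, 0,0,-30,0,0,0,87, 0,0,-20,0,0,0,87, 2,-34,0,0,0,0,87, 2,-34,0,0,0,0,87, 2,-34,0,0,0,0,87, 1,-34,0,0,0,0,87, 0,0,0,0,0,0,87]'  && python3 -m crank '[0,0,0,0,0,0,87, 0,0,0,0,0,0,87, 0,0,0,0,0,0,87]'; python3 - <<'E'
from m import *
o=env.get_obs();print(o['ee_pos'],o['tool_rot'])
held('stout_blue',.004,'',(.6176,-.1265))
c=env.read_camera('scene')
print(measure([c],'stout_yellow',[T['stout_yellow'][5]]))
E
```

```text
t: 13.55
ee_pos: [0.6176, -0.1269, 0.0308]
tool_rot: [180.0, -0.1, -0.0]
contact_force: [-2.7, -0.1, 4.6]
width: 0.0452
gripper_force: 20.0
t: 14.22
ee_pos: [0.6142, -0.1263, 0.0462]
tool_rot: [-179.9, 0.4, -0.0]
contact_force: [0.3, 0.1, 0.3]
width: 0.0773
gripper_force: 0.0
t: 14.88
ee_pos: [0.624, 0.0198, 0.13]
tool_rot: [-179.6, -0.0, 0.7]
contact_force: [-0.1, 1.3, 0.8]
width: 0.0871
gripper_force: 0.0
t: 15.13
ee_pos: [0.6241, 0.0072, 0.1294]
tool_rot: [179.9, 0.0, -0.2]
contact_force: [-0.6, 0.4, -0.4]
width: 0.0867
gripper_force: 0.0
[0.62413961 0.00723649 0.12940269] [ 1.79929238e+02  1.38082125e-02 -1.54101695e-01]
[0] [ 0.6115 -0.1229] [-0.  0.] [4.2]
[1] [ 0.6175 -0.1266] [ 0. -0.] [0.82]
[0, 1] [ 0.6135 -0.1254] [ 1.2 -1.   1.1 -1.2] [4.19 0.82]
(array([0.62473139, 0.00959764]), array([-1.15623311e-06,  7.78493416e-07]), [0.8239884942457496])
```

Stout_blue is 2.3 mm off its stand's centre. Next is stout_yellow.

```bash
python3 -m crank '[0,-2.4,5,0,0,0,87, 0,0,30,0,0,0,87, 0,0,30,0,0,0,87, 0,0,25,0,0,0,87, 0,0,13,0,0,0,87, 0,0,0,0,0,0,60, 0,0,0,0,0,0,40, 0,0,0,0,0,0,35]' 20 && python3 -m crank '[0,0,0,0,0,0,33, 0,0,0,0,0,0,33, 0,0,0,0,0,0,33, 0,0,0,0,0,0,33, 0,0,0,0,0,0,33, 0,0,0,0,0,0,33, 0,0,0,0,0,0,33]'
```

```text
t: 15.95
ee_pos: [0.6255, 0.0117, 0.028]
tool_rot: [-180.0, -0.2, -0.0]
contact_force: [-0.3, 0.6, -0.4]
width: 0.0745
gripper_force: 0.0
t: 16.53
ee_pos: [0.6246, 0.0111, 0.0273]
tool_rot: [180.0, -0.1, -0.0]
contact_force: [-0.4, -1.5, 6.3]
width: 0.0455
gripper_force: 20.0
```

```bash
python3 -m crank '[0,0,-8,0,0,0,33, 0,0,-20,0,0,0,33, 0,0,-30,0,0,0,33, 0,0,-30,0,0,0,33, 0,0,-12,0,0,0,33, -15,-10,0,0,0,0,33, -28,-18,0,0,0,0,33, -28,-18,0,0,0,0,33]' && python3 -m crank '[-28,-18,0,0,0,0,33, -28,-18,0,0,0,0,33, -28,-18,0,0,0,0,33, -20,-14,0,0,0,0,33, -15,-10,0,0,0,0,33, 0,0,0,0,0,0,33, 0,0,0,0,0,0,33, 0,0,0,0,0,0,33]' && python3 -m crank '[0,0,0,0,0,0,33, 0,0,0,0,0,0,33]'; python3 - <<'E'
from m import *
o=env.get_obs();print(o['ee_pos'],o['tool_rot'])
held('stout_yellow',.099,'',(.4349,.1351))
E
```

```text
t: 17.2
ee_pos: [0.5523, 0.0577, 0.126]
tool_rot: [-180.0, 0.0, -0.1]
contact_force: [0.4, 1.0, -1.9]
width: 0.0454
gripper_force: 20.0
t: 17.87
ee_pos: [0.4348, 0.1353, 0.1264]
tool_rot: [180.0, -0.0, -0.1]
contact_force: [0.2, -0.6, -2.4]
width: 0.0454
gripper_force: 20.0
t: 18.03
ee_pos: [0.435, 0.135, 0.1264]
tool_rot: [180.0, -0.0, -0.1]
contact_force: [0.1, -0.3, -1.3]
width: 0.0455
gripper_force: 20.0
[0.43504824 0.13504592 0.12638541] [ 1.79997192e+02 -1.03395071e-02 -1.16639306e-01]
[0] [0.4348 0.1195] [-0.  0.] [0.01]
[1] [0.4354 0.135 ] [-0. -0.] [0.88]
[0, 1] [0.4354 0.1273] [-4.1 -0.2 -4.1 -0.1] [0.01 0.88]
```

```bash
python3 -m crank '[0,0,15,0,0,0,33, 0,0,25,0,0,0,33, 0,0,20,0,0,0,33, 0,0,15,0,0,0,33, 0,0,9,0,0,0,33, 0,0,5,0,0,0,33, 0,0,3,0,0,0,33, 0,0,0,0,0,0,33]' && python3 -m crank '[0,0,1.5,0,0,0,33, 0,0,1,0,0,0,33, 0,0,1,0,0,0,33, 0,0,0,0,0,0,33, 0,0,0,0,0,0,33]'
```

```text
t: 18.8
ee_pos: [0.4345, 0.1357, 0.0345]
tool_rot: [180.0, -0.0, -0.0]
contact_force: [-0.6, -0.1, -1.7]
width: 0.0454
gripper_force: 20.0
t: 19.22
ee_pos: [0.4345, 0.1358, 0.0313]
tool_rot: [-180.0, -0.0, -0.0]
contact_force: [0.2, -0.3, -0.6]
width: 0.0456
gripper_force: 20.0
```

```bash
python3 -m crank '[0,0,0.7,0,0,0,33, 0,0,0.5,0,0,0,33, 0,0,0,0,0,0,33]' && python3 -m crank '[0,0,0,0,0,0,50, 0,0,0,0,0,0,60, 0,0,0,0,0,0,78, 0,0,0,0,0,0,78, 0,0,0,0,0,0,78, 0,0,0,0,0,0,78, 0,0,0,0,0,0,78, 0,0,-20,0,0,0,78]' && python3 -m crank '[0,0,-30,0,0,0,87, 0,0,-30,0,0,0,87, 0,0,-20,0,0,0,87, 0.5,32,0,0,0,0,87, 0.5,32,0,0,0,0,87, 1,32,0,0,0,0,87, 1,31,0,0,0,0,87, 0,0,0,0,0,0,87]'  && python3 -m crank '[0,0,0,0,0,0,87, 0,0,0,0,0,0,87, 0,0,0,0,0,0,87]'; python3 - <<'E'
from m import *
o=env.get_obs();print(o['ee_pos'],o['tool_rot'])
held('stout_yellow',.004,'',(.4345,.1358))
c=env.read_camera('scene')
print(measure([c],'slim_blue',[T['slim_blue'][5]]))
E
```

```text
t: 19.47
ee_pos: [0.4345, 0.1358, 0.0312]
tool_rot: [180.0, -0.0, -0.0]
contact_force: [-2.0, -0.7, 13.0]
width: 0.0454
gripper_force: 20.0
t: 20.13
ee_pos: [0.4319, 0.1348, 0.0476]
tool_rot: [179.9, 0.4, -0.0]
contact_force: [0.1, 0.0, -0.1]
width: 0.0772
gripper_force: 0.0
t: 20.8
ee_pos: [0.4367, 0.0025, 0.1297]
tool_rot: [179.8, 0.0, -0.6]
contact_force: [-1.2, -0.7, -0.3]
width: 0.0868
gripper_force: 0.0
t: 21.05
ee_pos: [0.4372, 0.01, 0.1298]
tool_rot: [-180.0, -0.0, 0.1]
contact_force: [0.6, 0.4, -0.0]
width: 0.0867
gripper_force: 0.0
[0.43718369 0.00999559 0.12981987] [-1.79973422e+02 -1.32781521e-03  1.14680085e-01]
[0] [0.4344 0.1454] [0. 0.] [1.68]
[1] [0.4348 0.1357] [-0.  0.] [0.84]
[0, 1] [0.4341 0.1403] [ 2.5  0.1  2.3 -0.1] [1.68 0.84]
(array([0.44028789, 0.00920378]), array([-5.42998862e-07, -1.31892045e-06]), [0.6777045715944675])
```

Stout_yellow is placed within 1 mm. Next is slim_blue.

```bash
python3 -m crank '[1,1,5,0,0,0,87, 0,0,30,0,0,0,87, 0,0,30,0,0,0,87, 0,0,24,0,0,0,87, 0,0,12,0,0,0,87, 0,0,0,0,0,0,60, 0,0,0,0,0,0,40, 0,0,0,0,0,0,30]' 15 && python3 -m crank '[0,0,0,0,0,0,25, 0,0,0,0,0,0,20, 0,0,0,0,0,0,15, 0,0,0,0,0,0,15, 0,0,0,0,0,0,15, 0,0,0,0,0,0,15, 0,0,0,0,0,0,15, 0,0,0,0,0,0,15]' && python3 -m crank '[0,0,0,0,0,0,15, 0,0,0,0,0,0,15, 0,0,0,0,0,0,15]'
```

```text
t: 21.87
ee_pos: [0.4389, 0.008, 0.0294]
tool_rot: [-180.0, -0.1, 0.0]
contact_force: [-0.6, -0.8, 0.3]
width: 0.0745
gripper_force: 0.0
t: 22.53
ee_pos: [0.4382, 0.0077, 0.0289]
tool_rot: [180.0, -0.0, -0.0]
contact_force: [-0.1, 0.7, -0.1]
width: 0.0272
gripper_force: 15.0
t: 22.78
ee_pos: [0.4383, 0.0077, 0.0289]
tool_rot: [180.0, -0.0, -0.0]
contact_force: [-0.3, 0.3, 3.2]
width: 0.0274
gripper_force: 15.0
```

```bash
python3 -m crank '[0,0,-8,0,0,0,15, 0,0,-20,0,0,0,15, 0,0,-30,0,0,0,15, 0,0,-30,0,0,0,15, 0,0,-10,0,0,0,15, 9,15,0,0,0,0,15, 18,30,0,0,0,0,15, 18,30,0,0,0,0,15]' && python3 -m crank '[18,30,0,0,0,0,15, 18,30,0,0,0,0,15, 18,30,0,0,0,0,15, 18,30,0,0,0,0,15, 18,30,0,0,0,0,15, 12,25,0,0,0,0,15, 9,15,0,0,0,0,15, 0,0,0,0,0,0,15]' && python3 -m crank '[0,0,0,0,0,0,15, 0,0,0,0,0,0,15, 0,0,0,0,0,0,15, 0,0,0,0,0,0,15]'; python3 - <<'E'
from m import *
o=env.get_obs();print(o['ee_pos'],o['tool_rot'])
held('slim_blue',.097,'',(.5943,-.2571))
E
```

```text
t: 23.45
ee_pos: [0.4833, -0.0673, 0.1274]
tool_rot: [-180.0, -0.0, 0.2]
contact_force: [0.5, -0.2, -0.3]
width: 0.0273
gripper_force: 15.0
t: 24.12
ee_pos: [0.5945, -0.2625, 0.1261]
tool_rot: [179.9, -0.0, -0.3]
contact_force: [0.7, 0.2, -0.1]
width: 0.0276
gripper_force: 15.0
t: 24.45
ee_pos: [0.5939, -0.2558, 0.1269]
tool_rot: [-180.0, 0.0, 0.1]
contact_force: [1.3, 0.2, -1.2]
width: 0.027
gripper_force: 15.0
[ 0.59387257 -0.25577463  0.12693725] [-1.79964262e+02  1.82037180e-02  9.76288880e-02]
[0] [ 0.5942 -0.257 ] [-0.  0.] [5.39]
[1] [ 0.5943 -0.2566] [-0. -0.] [0.72]
[0, 1] [ 0.5942 -0.2568] [-0.1  0.  -0.1 -0. ] [5.39 0.72]
```

```bash
python3 -m crank '[0,0,15,0,0,0,15, 0,0,25,0,0,0,15, 0,0,20,0,0,0,15, 0,0,14,0,0,0,15, 0,0,9,0,0,0,15, 0,0,5,0,0,0,15, 0,0,3,0,0,0,15, 0,0,0,0,0,0,15]' && python3 -m crank '[0,0,1,0,0,0,15, 0,0,1,0,0,0,15, 0,0,0.5,0,0,0,15, 0,0,0,0,0,0,15, 0,0,0,0,0,0,15]'
```

```text
t: 25.22
ee_pos: [0.5944, -0.2574, 0.036]
tool_rot: [180.0, -0.0, -0.0]
contact_force: [-0.2, -0.2, -1.1]
width: 0.0274
gripper_force: 15.0
t: 25.63
ee_pos: [0.5943, -0.2574, 0.0337]
tool_rot: [180.0, -0.0, -0.0]
contact_force: [0.2, 0.3, -1.5]
width: 0.0276
gripper_force: 15.0
```

```bash
python3 -m crank '[0,0,0.8,0,0,0,15, 0,0,0.5,0,0,0,15, 0,0,0,0,0,0,15, 0,0,0,0,0,0,15]' && python3 -m crank '[0,0,0,0,0,0,32, 0,0,0,0,0,0,40, 0,0,0,0,0,0,60, 0,0,0,0,0,0,60, 0,0,0,0,0,0,60, 0,0,0,0,0,0,60, 0,0,0,0,0,0,60, 0,0,-20,0,0,0,60]' && python3 -m crank '[0,0,-30,0,0,0,60, 0,0,-30,0,0,0,60, 0,0,-30,0,0,0,60, 0,0,-30,0,0,0,60, -20,30,-10,0,0,0,60, -20,30,-10,0,0,0,60, -20,30,0,0,0,0,60, -20,30,0,0,0,0,60]' && python3 -m crank '[-20,30,0,0,0,0,60, -20,30,0,0,0,0,60, -20,30,0,0,0,0,60, 0,0,0,0,0,0,60, 0,0,0,0,0,0,60, 0,0,0,0,0,0,60]'; python3 - <<'E'
from m import *
cams=[env.read_camera(n) for n in('top','scene')]
S={'stout_yellow':'wide_yellow','stout_blue':'wide_blue','slim_yellow':'narrow_yellow','slim_blue':'narrow_blue'}
s0={'wide_yellow':(.4353,.1349),'wide_blue':(.6178,-.1243),'narrow_yellow':(.4396,.2685),'narrow_blue':(.5945,-.2571)}
for b,s in S.items():
    col,z0,z1,r=T[b][:4];T['p']=(col,z0+.004,z1+.004,r)
    px=tuple(int(v) for v in proj(cams[1],np.array([[*s0[s],z1-.003]]))[0])
    xy,_,ar=measure([cams[1]],'p',[px]);print(b,np.round(1000*(xy-s0[s]),1),ar)
cv2.imwrite('pics/end.png',np.vstack([cv2.resize(cams[0]['color'][150:330,160:500],(560,296)),cv2.resize(cams[1]['color'][170:330,170:540],(560,242))]))
E
```

```text
t: 25.97
ee_pos: [0.5945, -0.2574, 0.033]
tool_rot: [180.0, -0.0, -0.0]
contact_force: [-1.9, 1.2, 5.6]
width: 0.0277
gripper_force: 15.0
t: 26.63
ee_pos: [0.5913, -0.2563, 0.0485]
tool_rot: [-179.8, 0.4, -0.0]
contact_force: [-1.4, 0.4, -0.6]
width: 0.0591
gripper_force: 0.0
t: 27.3
ee_pos: [0.5136, -0.3787, 0.1933]
tool_rot: [179.9, -0.1, 0.0]
contact_force: [0.9, -0.5, -0.5]
width: 0.0599
gripper_force: 0.0
t: 27.8
ee_pos: [0.4544, -0.4667, 0.192]
tool_rot: [-180.0, -0.0, -0.0]
contact_force: [0.5, 0.5, 0.5]
width: 0.0597
gripper_force: 0.0
stout_yellow [-1.1  0.8] [0.8707223015217838]
stout_blue [-0.5 -2.2] [0.8429671052987868]
slim_yellow [-0.3  2.1] [0.8094320645937358]
slim_blue [-0.1 -0. ] [0.8003514474993578]
```

View pics/end.png

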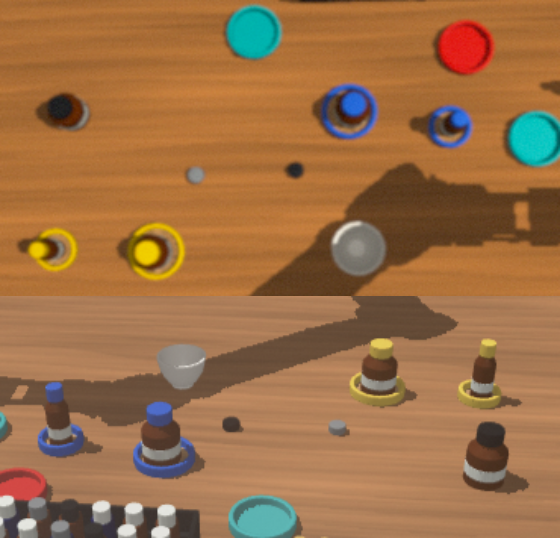

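All four bottles stand upright in their matching stands, within about 2 mm of centre: stout_yellow (380,375), slim_yellow (485,370), stout_blue (160,435) and slim_blue (58,420). The black-capped bottle and the bowl have not moved, and the arm is clear.

```bash
python3 -c "
from bench import env
print(env.job_done())"
```

```text
the job is handed in; nothing more can be done
None
```

The job is handed in: all four bottles stand upright in their matching stands, within about 2.5 mm of centre by camera, with the black-capped bottle and the bowl left where they were; the hand-in call returned no verdict.

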